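# Return the refilled stain-remover bottles to their drip cups

### The job

The four stain-remover bottles have come back refilled, in a row in the grey carrier. Move the row, one bottle after another, into the steel rack so that it matches the row of drip cups there: each must stand upright in the cup of its own colour, so that drips of bleach and acid never mix. Set each one down rather than dropping it, keep the bottles upright on the way, and leave the dosing cup and the brush where they are.

Things in the scene. Friction and masses are not known exactly. Their poses are not given: they have to be found in the camera images.
- bottle_red: Loose white squeeze bottle with red cap and red band, 0.2 kg. Body 50 mm diameter up to 110 mm (grip at 75 to 110); cap 38 mm diameter, top at 138 mm. Origin: centre of its underside, z up, any yaw. Starts in a cell of the fixed grey carrier: 88 x 344 mm, walls 45 high, floor 4 thick, one row of cells at 84 mm pitch, along world y within 7 degrees, 0.18 m before or behind the rack.
- bottle_blue: Loose white squeeze bottle with blue cap and blue band, 0.2 kg. Body 50 mm diameter up to 110 mm (grip at 75 to 110); cap 38 mm diameter, top at 138 mm. Origin: centre of its underside, z up, any yaw. Starts in a cell of the fixed grey carrier: 88 x 344 mm, walls 45 high, floor 4 thick, one row of cells at 84 mm pitch, along world y within 7 degrees, 0.18 m before or behind the rack.
- bottle_yellow: Loose white squeeze bottle with yellow cap and yellow band, 0.2 kg. Body 50 mm diameter up to 110 mm (grip at 75 to 110); cap 38 mm diameter, top at 138 mm. Origin: centre of its underside, z up, any yaw. Starts in a cell of the fixed grey carrier: 88 x 344 mm, walls 45 high, floor 4 thick, one row of cells at 84 mm pitch, along world y within 7 degrees, 0.18 m before or behind the rack.
- bottle_green: Loose white squeeze bottle with green cap and green band, 0.2 kg. Body 50 mm diameter up to 110 mm (grip at 75 to 110); cap 38 mm diameter, top at 138 mm. Origin: centre of its underside, z up, any yaw. Starts in a cell of the fixed grey carrier: 88 x 344 mm, walls 45 high, floor 4 thick, one row of cells at 84 mm pitch, along world y within 7 degrees, 0.18 m before or behind the rack.
- cup_red: Fixed open square red drip cup, 76 mm wide outside, 68 inside, 32 high, floor 4 thick. Origin: centre of its underside (a bottle standing in it has its origin 4 mm higher), z up, y along the row. The cups stand at 84 mm pitch in a fixed steel rack 100 x 356 mm: row along world y within 7 degrees, end plates 62 high, rails along both sides with tops 58 mm above the counter.
- cup_blue: Fixed open square blue drip cup, 76 mm wide outside, 68 inside, 32 high, floor 4 thick. Origin: centre of its underside (a bottle standing in it has its origin 4 mm higher), z up, y along the row. The cups stand at 84 mm pitch in a fixed steel rack 100 x 356 mm: row along world y within 7 degrees, end plates 62 high, rails along both sides with tops 58 mm above the counter.
- cup_yellow: Fixed open square yellow drip cup, 76 mm wide outside, 68 inside, 32 high, floor 4 thick. Origin: centre of its underside (a bottle standing in it has its origin 4 mm higher), z up, y along the row. The cups stand at 84 mm pitch in a fixed steel rack 100 x 356 mm: row along world y within 7 degrees, end plates 62 high, rails along both sides with tops 58 mm above the counter.
- cup_green: Fixed open square green drip cup, 76 mm wide outside, 68 inside, 32 high, floor 4 thick. Origin: centre of its underside (a bottle standing in it has its origin 4 mm higher), z up, y along the row. The cups stand at 84 mm pitch in a fixed steel rack 100 x 356 mm: row along world y within 7 degrees, end plates 62 high, rails along both sides with tops 58 mm above the counter.
- dosing_cup: Bystander: loose bare-aluminium dosing cup standing beside the work, 66 mm across the rim, 60 mm high. Origin: centre of its underside.
- brush: Bystander: loose spotting brush with wooden handle, 190 mm long, lying beside the work. Origin: on its underside; its length is along its x.
Not all that is in view belongs to the job. Leave any purple look-alike of the cup_red alone.

How it is judged:
At the end, for the whole second after the job is handed in: Every bottle stands upright (within 3.4 degrees) on the floor of the cup of its own colour (origin within 14 mm of the cup's centre line and less than 9 mm above the cup's origin), released and at rest (horizontal distance between bottle_red and cup_red below 0.014 m and z of bottle_red in the frame of cup_red below 0.009 m and angle between each of bottle_red, bottle_blue, bottle_yellow, bottle_green's own z axis and vertical below 0.06 rad and linear speed of each of bottle_red, bottle_blue, bottle_yellow, bottle_green below 0.02 m/s and contact force between the fingers and bottle_red below 0.1 N and horizontal distance between bottle_blue and cup_blue below 0.014 m and z of bottle_blue in the frame of cup_blue below 0.009 m and contact force between the fingers and bottle_blue below 0.1 N and horizontal distance between bottle_yellow and cup_yellow below 0.014 m and z of bottle_yellow in the frame of cup_yellow below 0.009 m and contact force between the fingers and bottle_yellow below 0.1 N and horizontal distance between bottle_green and cup_green below 0.014 m and z of bottle_green in the frame of cup_green below 0.009 m and contact force between the fingers and bottle_green below 0.1 N); the robot touches nothing.
It fails at once if a bottle is knocked over or carried tipped (more than 40 degrees from upright) (angle between any of bottle_red, bottle_blue, bottle_yellow, bottle_green's own z axis and vertical above 0.7 rad).
It fails at once if a bottle is dropped or flung (moving faster than 0.6 m/s while the fingers are not holding it) ((linear speed of bottle_red above 0.6 m/s and contact force between the fingers and bottle_red below 0.05 N) or (linear speed of bottle_blue above 0.6 m/s and contact force between the fingers and bottle_blue below 0.05 N) or (linear speed of bottle_yellow above 0.6 m/s and contact force between the fingers and bottle_yellow below 0.05 N) or (linear speed of bottle_green above 0.6 m/s and contact force between the fingers and bottle_green below 0.05 N)).
It fails at once if the dosing cup or the brush is moved by more than 25 mm (distance of any of dosing_cup, brush from where it was at the start of the episode above 0.025 m).
It also fails if it takes over 118 s, if anything falls off the work surface, if the arm or the gripper's body presses on something with over 40 N, if the wrist force passes 120 N, or if a joint passes its speed limit or range.

### The arm

A 6-joint arm with a two-finger parallel gripper is mounted at the origin on the work surface. World frame = base frame: x ahead of the robot, y to its left, z up, the work surface at z = 0. Lengths are in m, angles in rad, forces in N, time in s.
With the tool pointing down it reaches from about 0.35 to 0.775 m from the base axis. Payload 5.5 kg.
Tool frame: the origin (TCP) lies at the very end of the fingers, on their centre line; the grasp point (between the pads) lies env.grasp_offset behind it (env.grasp_offset is the distance from the TCP to the grasp point, in m); x points along the fingers, y is the direction in which the jaws open and shut, and the axes are right-handed (so a half turn about x gives the same grasp; the last joint's range is limited). The gripper opens to 85 mm and grips with 20 to 120 N. Pads are 22 mm wide; open, the fingers measure 114 mm over their backs; the gripper's body (76 mm by 85 mm) begins 54 mm behind the grasp point. The pads swing forward as they close: fully open they stand 13 mm farther back than shut.
Start: joints at [0.963, 0.313, 0.046, 1.304, 0, 1.431], TCP at [0.259, 0.513, 0.231] pointing down, gripper open.
Joint ranges: [-2.76, 2.76], [-0.86, 1.69], [-1.03, 1.26], [-2.2, 2.34], [-1.47, 1.5], [-3.14, 3.14]. Speed limits (rad/s): [2.57, 2.57, 3.14, 3.14, 3.14, 3.14].

### API

Orientations are given as a unit quaternion [w, x, y, z].
In Python, from workcell import get_state, viewer, job, env gives the robot as it stands.
- The arm moves only by the tool send_rows, never from a script. Its argument "plan" is a list of rows, each a list of 6 numbers: the shift along the tool's x, y, z in mm, then the turn, a rotation vector about the tool's x, y, z in degrees. A call has exactly 10 rows; each row is the pose to reach, as a shift and turn from the pose commanded when the call began, along the tool's axes at that moment; what a row does not reach only later rows make up. A row lasts 1/8 s, in which the tool goes at most 62.5 mm and 10.7 degrees, less where a joint would pass 70% of its speed; a pose out of reach is approached as far as the arm can. A call with a gripper value outside its range is refused whole. "claw" is the finger opening in mm, from 0 to 85.4, set as the call begins (left out, the last holds). The fingers move at their own pace and stop on an object; "newtons" is the grip in N (left out, the last holds). Time passes only in rows, so rows that repeat a pose let the fingers close, or fill a call up. It gives the time, the measured TCP pose, the force and the opening at its end, in the units of the state.
- get_state(): the state, without advancing time (a new reading comes with each control period).
- viewer.read_camera(name): name is "side" or "top"; returns a dict with "frame" (384x512x3 uint8, blue, green, red), "mtx" (3x3 intrinsics, pixels), "rvec" (rotation vector, rad) and "tvec" (3), from world to camera coordinates, as OpenCV has them. Camera axes: x right, y down, z forward; pixel columns grow to the right and rows downward; lengths in m; the calibration is good to about 2 mm. A picture is of the moment at which its call begins. There is no depth.
- job.hand_in(): hands the job in, once; it reports no verdict.
The state is a dict: "clock": time; "joint_pos": joint angles; "qvel": joint speeds; "tau": joint torques, N m; "tcp_pos": TCP position; "orientation": TCP orientation; "wrist_force": force on the tool from outside, world axes, zero at the start; "ft_torque": the same for the moment, N m; "finger_gap": finger opening in m.
Only numpy, scipy, OpenCV 4.12 (cv2) and the standard library are available. Lean on these libraries where they do the work, as an engineer would, in place of code of your own. Each camera call takes 0.05 s, during which the arm holds its last target.

## Working session

There is one attempt and no reset: what is moved stays moved. The work goes in short steps, Python scripts to look and compute and a tool call to move; the robot and the scene stay as the last step left them, time stands still between calls to the robot, and variables do not carry over. Pictures are saved under pics/ and viewed, and the job is handed in when it is done.

Besides the shell and the picture viewer there is one more tool, called after "Request:" by a JSON object that holds its "name" and its "arguments", one argument or row to a line. send_rows: Moves the arm, as the interface text tells. Its arguments: {"type":"object","properties":{"plan":{"type":"array"},"claw":{"type":"number"},"newtons":{"type":"number"}},"required":["plan"]}

```bash
ls; mkdir -p pics; python3 - <<'E'
from workcell import get_state, viewer, job, env
import cv2
s=get_state(); print(s); print(env.grasp_offset)
for n in ("side","top"):
    d=viewer.read_camera(n); cv2.imwrite(f"pics/{n}0.png",d["frame"]); print(n,d["mtx"],d["rvec"],d["tvec"])
E
```

```text
pics
{'clock': 0.0, 'joint_pos': array([9.63419322e-01, 3.13996304e-01, 4.49592924e-02, 1.30360511e+00,
       1.41842729e-05, 1.43116017e+00]), 'qvel': array([ 5.91523646e-04, -1.04474878e-03,  3.13800870e-04,  1.99871732e-04,
       -1.39737767e-03,  4.05098093e-05]), 'tau': array([-2.97619717e-04, -4.80626357e+01,  2.98534620e+01,  1.94411696e-02,
       -2.40120162e-04, -2.29770029e-05]), 'tcp_pos': array([0.25897308, 0.51279387, 0.23040316]), 'orientation': array([ 0.68761394,  0.16326214,  0.68809952, -0.16447367]), 'wrist_force': array([ 0.35037036, -1.32291817, -0.09247893]), 'ft_torque': array([-0.02529059, -0.04659257, -0.03054232]), 'finger_gap': 0.08557992473273714}
0.0187
side [[497.28764414   0.         262.47213452]
 [  0.         497.28764414 195.99937869]
 [  0.           0.           1.        ]] [ 2.39343532 -0.12036392  0.02469316] [-0.60300985  0.07228444  1.32015601]
top [[466.73835326   0.         252.19625858]
 [  0.         466.73835326 190.40084528]
 [  0.           0.           1.        ]] [ 2.2108964  -2.15533205  0.08185589] [-0.02478356  0.63047771  1.28616285]
```

View pics/side0.png

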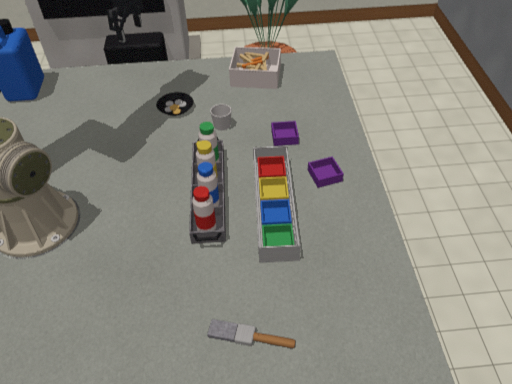

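View pics/top0.png

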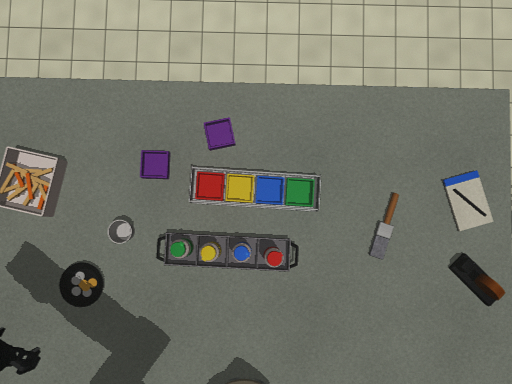

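```bash
cat > h.py <<'E'
import cv2, numpy as np
from workcell import get_state, viewer, job, env
def cast(d,uv,z):
    uv=np.array(uv,float).reshape(-1,1,2)
    n=cv2.undistortPoints(uv,d["mtx"],None).reshape(-1,2)
    R=cv2.Rodrigues(d["rvec"])[0]; c=-R.T@np.ravel(d["tvec"])
    r=np.c_[n,np.ones(len(n))]@R
    return c+r*((z-c[2])/r[:,2])[:,None]
def proj(d,P):
    return cv2.projectPoints(np.array(P,float).reshape(-1,1,3),d["rvec"],d["tvec"],d["mtx"],None)[0].reshape(-1,2)
def tri(d1,uv1,d2,uv2):
    Ps=[d["mtx"]@np.c_[cv2.Rodrigues(d["rvec"])[0],np.ravel(d["tvec"])] for d in (d1,d2)]
    X=cv2.triangulatePoints(Ps[0],Ps[1],np.array(uv1,float).reshape(2,1),np.array(uv2,float).reshape(2,1))
    return (X[:3]/X[3]).ravel()
H={"red":[(0,6),(174,180)],"yellow":[(20,33)],"green":[(45,80)],"blue":[(100,122)]}
def blobs(d,col,amin=40):
    hsv=cv2.cvtColor(d["frame"],cv2.COLOR_BGR2HSV)
    m=np.zeros(hsv.shape[:2],np.uint8)
    for a,b in H[col]: m|=cv2.inRange(hsv,(a,150,50),(b,255,255))
    cs,_=cv2.findContours(m,cv2.RETR_EXTERNAL,cv2.CHAIN_APPROX_NONE)
    return [c for c in cs if cv2.contourArea(c)>amin]
E
python3 - <<'E'
from h import *
D={n:viewer.read_camera(n) for n in ("top","side")}
for n,d in D.items():
    R=cv2.Rodrigues(d["rvec"])[0]; print(n,"cam at",-R.T@np.ravel(d["tvec"]))
    for c in H:
        for b in blobs(d,c):
            (u,v),(w,h),a=cv2.minAreaRect(b); print(n,c,cv2.boundingRect(b),round(u,1),round(v,1),round(w,1),round(h,1),round(a,1),cv2.contourArea(b))
cv2.imwrite("pics/topz.png",cv2.resize(D["top"]["frame"][150:290,145:335],None,fx=4,fy=4,interpolation=cv2.INTER_CUBIC))
cv2.imwrite("pics/sidez.png",cv2.resize(D["side"]["frame"][115:265,180:310],None,fx=4,fy=4,interpolation=cv2.INTER_CUBIC))
E
```

```text
top cam at [ 0.53294895 -0.00986439  1.32973658]
top red (267, 251, 16, 15) 274.0 258.1 14.5 14.3 11.3 160.0
top red (195, 172, 30, 29) 209.5 185.8 27.2 27.4 4.4 692.0
top yellow (201, 246, 15, 15) 208.0 253.0 14.0 14.0 90.0 157.0
top yellow (226, 174, 28, 29) 239.5 187.7 26.8 27.3 3.8 680.5
top green (171, 242, 14, 14) 177.5 248.5 13.0 13.0 90.0 143.0
top green (286, 178, 28, 29) 299.4 191.8 26.9 27.0 3.8 643.0
top blue (234, 246, 16, 15) 241.0 252.6 13.8 13.6 53.1 145.5
top blue (256, 176, 28, 29) 269.6 189.7 27.0 27.1 3.8 678.5
top blue (443, 171, 36, 15) 460.7 177.9 6.9 35.2 74.1 200.5
side cam at [ 0.5375242  -0.89654297  1.00942372]
side red (194, 212, 22, 17) 205.1 220.9 15.0 20.1 81.0 194.5
side red (193, 186, 16, 15) 200.5 193.0 14.0 15.0 90.0 170.5
side red (258, 156, 28, 21) 271.3 166.1 19.3 26.9 87.3 471.0
side yellow (259, 177, 29, 22) 273.0 187.5 21.0 28.0 90.0 540.0
side yellow (196, 141, 15, 13) 203.0 147.0 12.0 14.0 90.0 133.5
side green (263, 224, 30, 21) 277.4 234.0 20.0 28.7 86.2 520.5
side green (200, 123, 13, 11) 206.0 128.0 10.0 12.0 90.0 95.0
side blue (261, 200, 30, 24) 275.5 211.5 23.0 29.0 90.0 616.5
side blue (210, 187, 9, 16) 214.1 194.7 14.5 7.7 82.9 59.0
side blue (198, 162, 15, 14) 205.0 168.5 14.0 13.0 0.0 140.5
side blue (0, 25, 44, 76) 21.5 62.5 43.0 75.0 0.0 2401.0
```

View pics/topz.png

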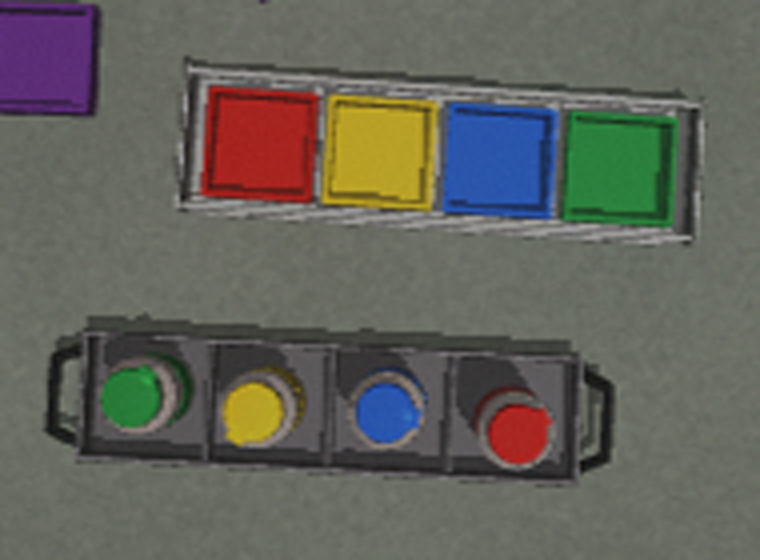

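View pics/sidez.png

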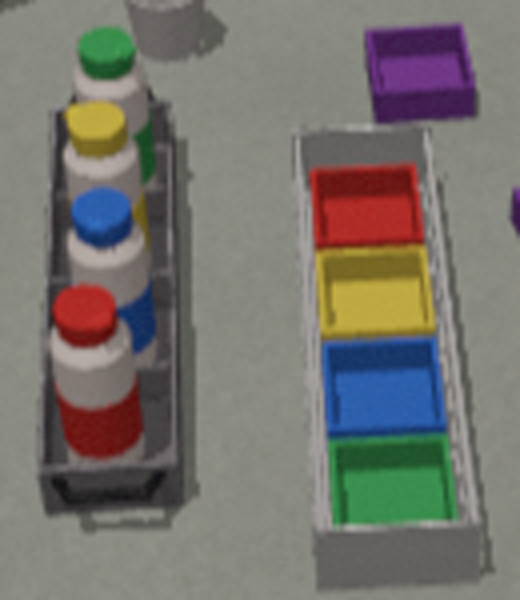

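```bash
python3 - <<'E'
from h import *
D={n:viewer.read_camera(n) for n in ("top","side")}
np.set_printoptions(precision=4,suppress=True)
def c(b): x,y,w,h=cv2.boundingRect(b); return np.array([x+(w-1)/2,y+(h-1)/2])
t,s=D["top"],D["side"]
caps={"red":(0,1),"yellow":(0,1),"green":(0,1),"blue":(1,2)}
for k in H:
    tb=blobs(t,k); tb=[b for b in tb if 150<c(b)[0]<330]
    cap=max(tb,key=lambda b:c(b)[1]); cup=min(tb,key=lambda b:c(b)[1])
    sb=[b for b in blobs(s,k) if 185<c(b)[0]<300]
    scup=max(sb,key=lambda b:c(b)[0]); scap=min([b for b in sb if c(b)[0]<240],key=lambda b:c(b)[1])
    print(k,"cap tri",tri(t,c(cap),s,c(scap)),"top@.128",cast(t,c(cap),.128)[0],"side@.128",cast(s,c(scap),.128)[0])
    q=cv2.minAreaRect(cup); 
    print("   cup tri",tri(t,q[0],s,c(scup)),"@.04",cast(t,q[0],.04)[0],"w",[np.linalg.norm(np.diff(cast(t,cv2.boxPoints(q)[[i,i+1]],.04),axis=0))*(q[1][0]+1)/q[1][0] for i in (0,1)], "side@.04",cast(s,c(scup),.04)[0])
E
```

```text
red cap tri [ 0.452  -0.0696  0.1389] top@.128 [ 0.4514 -0.0702  0.128 ] side@.128 [ 0.4509 -0.0592  0.128 ]
   cup tri [0.6411 0.1102 0.0366] @.04 [0.6395 0.1099 0.04  ] w [np.float64(0.078963112328727), np.float64(0.07847747195620976)] side@.04 [0.642  0.1068 0.04  ]
yellow cap tri [0.46   0.0993 0.1359] top@.128 [0.4598 0.1    0.128 ] side@.128 [0.4591 0.1083 0.128 ]
   cup tri [0.637  0.0269 0.0362] @.04 [0.6362 0.0268 0.04  ] w [np.float64(0.07894547096291697), np.float64(0.07718044418704992)] side@.04 [0.6371 0.0234 0.04  ]
green cap tri [0.4687 0.1772 0.1355] top@.128 [0.468  0.1783 0.128 ] side@.128 [0.4684 0.1864 0.128 ]
   cup tri [ 0.6299 -0.1389  0.0436] @.04 [ 0.6293 -0.1393  0.04  ] w [np.float64(0.07786553110695578), np.float64(0.07759460173660616)] side@.04 [ 0.631  -0.1361  0.04  ]
blue cap tri [0.4633 0.0142 0.1386] top@.128 [0.462  0.0144 0.128 ] side@.128 [0.4631 0.0253 0.128 ]
   cup tri [ 0.6341 -0.0572  0.034 ] @.04 [ 0.6327 -0.057   0.04  ] w [np.float64(0.07806066864367554), np.float64(0.07777764918274704)] side@.04 [ 0.6343 -0.0623  0.04  ]
```

```bash
cat >> h.py <<'E'
from scipy.spatial.transform import Rotation as Rn
np.set_printoptions(precision=4,suppress=True)
def tool(s): 
    q=s["orientation"]; return Rn.from_quat([q[1],q[2],q[3],q[0]])
YX=0.041
def goal(sign):
    x=np.array([0,0,-1.]); y=sign*np.array([1,-YX,0])/np.hypot(1,YX)
    return Rn.from_matrix(np.c_[x,y,np.cross(x,y)])
def rel(*pts,sign=None):
    s=get_state(); T=tool(s)
    for g in ((sign,) if sign else (1,-1)):
        print("turn",g,np.degrees((T.inv()*goal(g)).as_rotvec()))
    for p in pts: print("shift mm",p,T.inv().apply(np.array(p)-s["tcp_pos"])*1000)
    print("t",s["clock"],"tcp",s["tcp_pos"],"F",s["wrist_force"],"gap",s["finger_gap"],"j",s["joint_pos"])
E
python3 - <<'E'
from h import *
print(tool(get_state()).as_matrix())
rel([0.468,0.1775,0.20],[0.468,0.1775,0.078])
E
```

```text
[[-0.0003  0.4509  0.8925]
 [-0.0005  0.8925 -0.4509]
 [-1.     -0.0006 -0.0001]]
turn 1 [65.5432  0.0136  0.0322]
turn -1 [-114.4568   -0.0362    0.0153]
shift mm [0.468, 0.1775, 0.2] [  31.0891 -205.3613  337.7102]
shift mm [0.468, 0.1775, 0.078] [ 153.0891 -205.2919  337.7222]
t 0.3 tcp [0.2592 0.5131 0.231 ] F [ 0.2691 -0.9346  0.3144] gap 0.08541940739983034 j [0.9634 0.3135 0.0457 1.3036 0.     1.4312]
```

Request:
{"name": "send_rows", "arguments": {
  "plan": [
    [3,-20,34,6,0,0],
    [6,-41,68,13,0,0],
    [10,-62,102,20,0,0],
    [14,-84,138,27,0,0],
    [18,-108,178,35,0,0],
    [22,-136,222,43,0,0],
    [26,-162,266,51,0,0],
    [29,-186,305,59,0,0],
    [31,-205,338,65.5,0,0],
    [31,-205,338,65.5,0,0]
  ],
  "claw": 85,
  "newtons": 40
}}

```text
clock: 1.55
tcp_pos: [0.4698, 0.1759, 0.2001]
orientation: [0.489, 0.511, 0.489, -0.511]
wrist_force: [-0.7, 0.1, 0.1]
finger_gap: 0.0847
```

```bash
python3 - <<'E'
from h import *
rel([0.468,0.1775,0.078],sign=1)
for n in("top","side"):
    d=viewer.read_camera(n); cv2.imwrite(f"pics/{n}1.png",cv2.resize(d["frame"][100:300,120:340],None,fx=3,fy=3))
E
```

```text
turn 1 [-0.1989  0.0075 -0.0089]
shift mm [0.468, 0.1775, 0.078] [122.0643  -1.8663  -1.5308]
t 1.55 tcp [0.4698 0.1759 0.2001] F [-0.7157  0.126   0.1465] gap 0.08473739939333078 j [ 0.1982  0.1838 -0.2011  1.1858 -0.0002  1.8135]
```

View pics/top1.png

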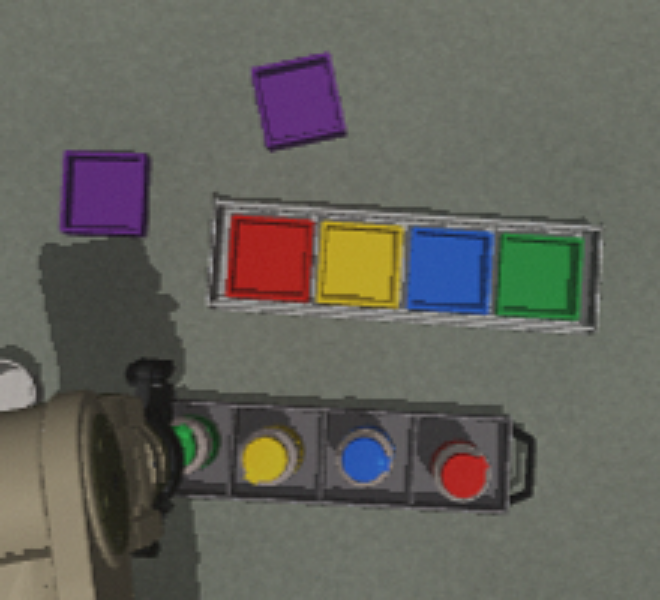

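View pics/side1.png

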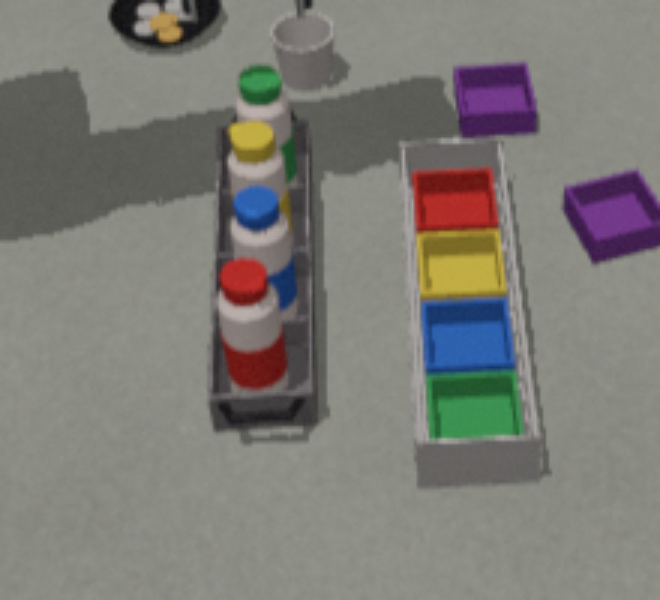

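```bash
python3 - <<'E'
from h import *
s=get_state()["tcp_pos"]
for n in("top","side"):
    d=viewer.read_camera(n); im=d["frame"].copy()
    for dz in (0,.07,.15):
        p=proj(d,s+[0,0,dz])[0]; print(n,dz,p); cv2.circle(im,tuple(int(round(v)) for v in p),3,(255,0,255),1)
    cv2.imwrite(f"pics/{n}1b.png",im)
E
```

```text
top 0 [172.9849 250.3563]
top 0.07 [167.7607 252.0121]
top 0.15 [160.8714 254.1957]
side 0 [203.3131 108.8767]
side 0.07 [200.4641  86.696 ]
side 0.15 [196.9107  59.032 ]
```

View pics/top1b.png

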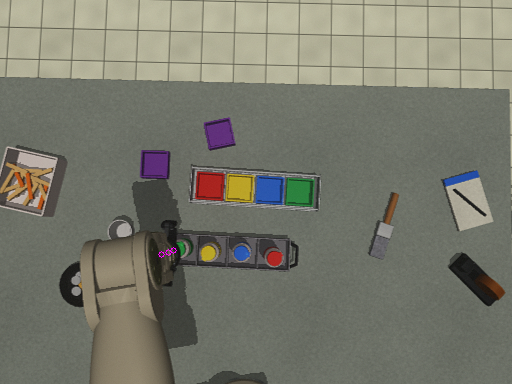

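View pics/side1b.png

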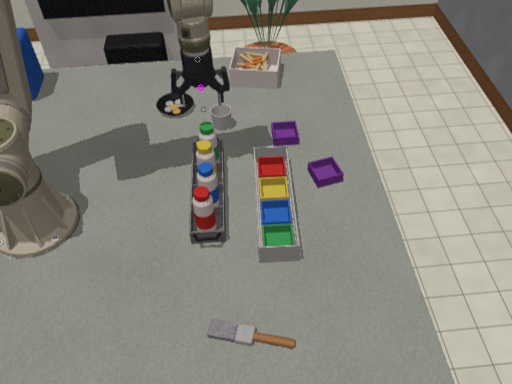

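Request:
{"name": "send_rows", "arguments": {
  "plan": [
    [15,-2,-1.5,0,0,0],
    [33,-2,-1.5,0,0,0],
    [51,-2,-1.5,0,0,0],
    [68,-2,-1.5,0,0,0],
    [85,-2,-1.5,0,0,0],
    [100,-2,-1.5,0,0,0],
    [112,-2,-1.5,0,0,0],
    [120,-2,-1.5,0,0,0],
    [122,-2,-1.5,0,0,0],
    [122,-2,-1.5,0,0,0]
  ]
}}

```text
clock: 3.0
tcp_pos: [0.4669, 0.1795, 0.0785]
orientation: [0.49, 0.51, 0.49, -0.51]
wrist_force: [-0.1, 1.0, 0.1]
finger_gap: 0.0851
```

```bash
python3 - <<'E'
from h import *
rel([0.468,0.1775,0.078],sign=1)
for n in("side",):
    d=viewer.read_camera(n); cv2.imwrite(f"pics/{n}2.png",cv2.resize(d["frame"][60:220,120:320],None,fx=4,fy=4,interpolation=cv2.INTER_CUBIC))
E
```

```text
turn 1 [ 0.0418 -0.0113 -0.0282]
shift mm [0.468, 0.1775, 0.078] [0.522  1.178  1.9402]
t 3.0 tcp [0.4669 0.1795 0.0785] F [-0.0576  1.025   0.1263] gap 0.08514965233816442 j [ 0.2063  0.2726 -0.4048  0.8929  0.0001  1.8174]
```

View pics/side2.png

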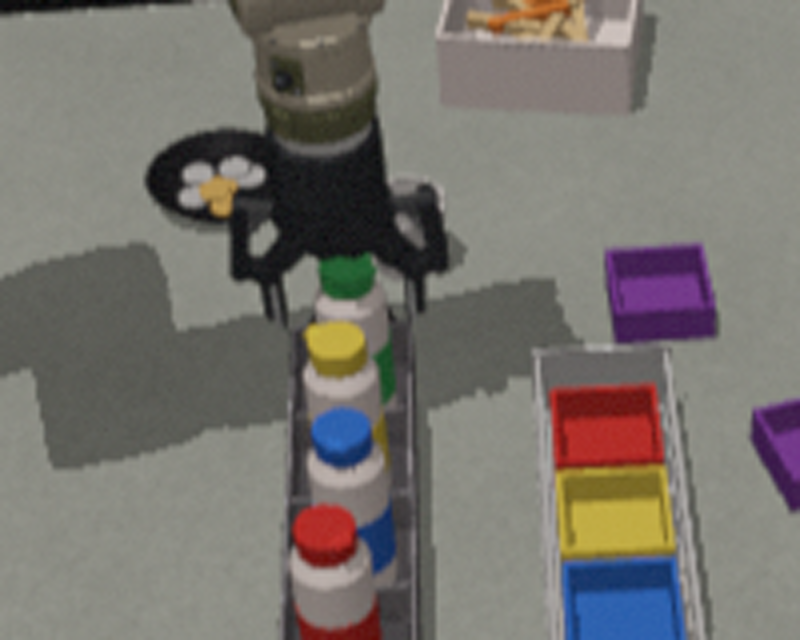

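Request:
{"name": "send_rows", "arguments": {
  "plan": [
    [0,1,2,0,0,0],
    [0,1,2,0,0,0],
    [0,1,2,0,0,0],
    [0,1,2,0,0,0],
    [0,1,2,0,0,0],
    [0,1,2,0,0,0],
    [0,1,2,0,0,0],
    [0,1,2,0,0,0],
    [0,1,2,0,0,0],
    [0,1,2,0,0,0]
  ],
  "claw": 40,
  "newtons": 40
}}

```text
clock: 4.3
tcp_pos: [0.4682, 0.1775, 0.0788]
orientation: [0.49, 0.51, 0.49, -0.51]
wrist_force: [0.7, -0.2, 5.3]
finger_gap: 0.0493
```

```bash
python3 - <<'E'
from h import *
rel([0.468,0.1775,0.26],[0.6297,-0.1408,0.26],[0.6297,-0.1408,0.078],sign=1)
E
```

```text
turn 1 [ 0.0418 -0.0104 -0.0817]
shift mm [0.468, 0.1775, 0.26] [-181.1501    0.0822   -0.0637]
shift mm [0.6297, -0.1408, 0.26] [-180.9578  174.4584  311.4723]
shift mm [0.6297, -0.1408, 0.078] [  1.042  174.1987 311.5053]
t 4.3 tcp [0.4682 0.1775 0.0788] F [ 0.6501 -0.2246  5.3092] gap 0.049339719140772544 j [ 0.2019  0.2724 -0.4041  0.8928 -0.0002  1.813 ]
```

Request:
{"name": "send_rows", "arguments": {
  "plan": [
    [-8,0,0,0,0,0],
    [-24,0,0,0,0,0],
    [-46,0,0,0,0,0],
    [-72,0,0,0,0,0],
    [-100,0,0,0,0,0],
    [-128,0,0,0,0,0],
    [-152,0,0,0,0,0],
    [-170,0,0,0,0,0],
    [-181,0,0,0,0,0],
    [-181,0,0,0,0,0]
  ]
}}

```text
clock: 5.55
tcp_pos: [0.4676, 0.1775, 0.2596]
orientation: [0.49, 0.51, 0.49, -0.51]
wrist_force: [0.3, -0.8, -1.5]
finger_gap: 0.0492
```

Request:
{"name": "send_rows", "arguments": {
  "plan": [
    [0,6,12,0,0,0],
    [0,20,36,0,0,0],
    [0,42,75,0,0,0],
    [0,66,118,0,0,0],
    [0,92,164,0,0,0],
    [0,117,208,0,0,0],
    [0,140,250,0,0,0],
    [0,160,286,0,0,0],
    [0,171,306,0,0,0],
    [0,174,311,0,0,0]
  ]
}}

```text
clock: 6.8
tcp_pos: [0.6286, -0.1425, 0.2574]
orientation: [-0.488, -0.51, -0.49, 0.511]
wrist_force: [-0.5, 0.3, -0.9]
finger_gap: 0.049
```

```bash
python3 - <<'E'
from h import *
for n in("top","side",):
    d=viewer.read_camera(n); cv2.imwrite(f"pics/{n}3.png",cv2.resize(d["frame"][60:270,120:360],None,fx=2.8,fy=2.8,interpolation=cv2.INTER_CUBIC))
rel([0.6297,-0.1408,0.26],[0.6297,-0.1408,0.078],sign=1)
E
```

```text
turn 1 [-0.0173 -0.0454  0.1059]
shift mm [0.6297, -0.1408, 0.26] [-1.8701  1.2442 -0.2081]
shift mm [0.6297, -0.1408, 0.078] [180.1295   1.5807  -0.0637]
t 6.9 tcp [ 0.6284 -0.141   0.2581] F [-0.2542 -0.6043 -1.1833] gap 0.049487703714598874 j [-0.3453  0.4525  0.3159  1.4362  0.0002  1.2668]
```

View pics/side3.png

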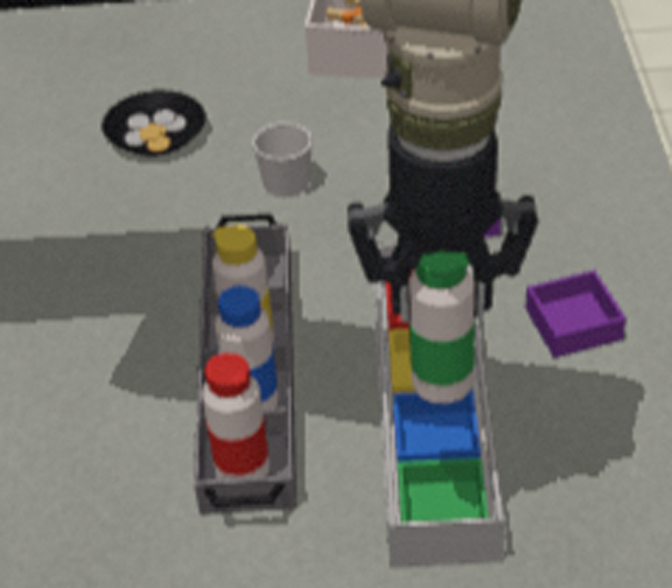

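View pics/top3.png

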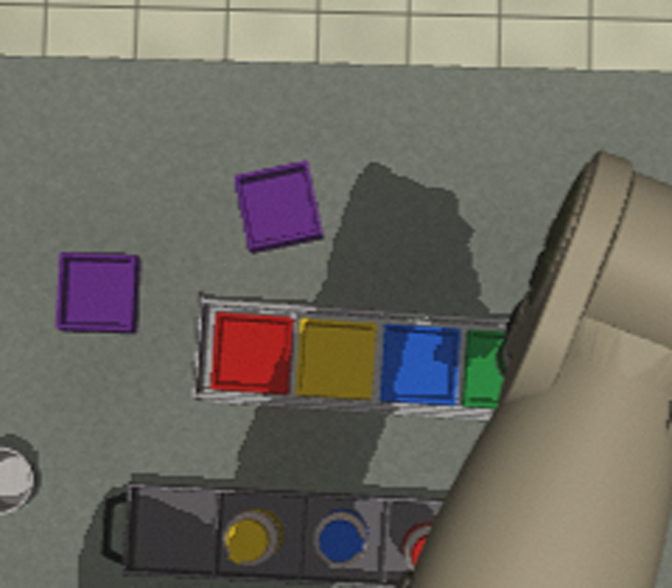

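Request:
{"name": "send_rows", "arguments": {
  "plan": [
    [8,1,0,0,0,0],
    [24,1,0,0,0,0],
    [46,1,0,0,0,0],
    [70,1,0,0,0,0],
    [95,1,0,0,0,0],
    [118,1,0,0,0,0],
    [138,1,0,0,0,0],
    [154,1,0,0,0,0],
    [163,1,0,0,0,0],
    [166,1,0,0,0,0]
  ]
}}

```text
clock: 8.15
tcp_pos: [0.6297, -0.14, 0.0929]
orientation: [-0.49, -0.51, -0.49, 0.51]
wrist_force: [0.0, 0.1, -1.8]
finger_gap: 0.0491
```

Request:
{"name": "send_rows", "arguments": {
  "plan": [
    [1,0,0,0,0,0],
    [2,0,0,0,0,0],
    [3,0,0,0,0,0],
    [4,0,0,0,0,0],
    [5,0,0,0,0,0],
    [6,0,0,0,0,0],
    [7,0,0,0,0,0],
    [8,0,0,0,0,0],
    [9,0,0,0,0,0],
    [9,0,0,0,0,0]
  ]
}}

```text
clock: 9.4
tcp_pos: [0.6298, -0.1403, 0.0841]
orientation: [-0.49, -0.51, -0.49, 0.51]
wrist_force: [0.4, -0.8, -1.9]
finger_gap: 0.0492
```

```bash
python3 - <<'E'
from h import *
for n in("top","side",):
    d=viewer.read_camera(n); cv2.imwrite(f"pics/{n}4.png",cv2.resize(d["frame"][60:270,120:360],None,fx=2.8,fy=2.8,interpolation=cv2.INTER_CUBIC))
rel([0.6297,-0.1408,0.078],sign=1)
E
```

```text
turn 1 [ 0.0431 -0.0059  0.    ]
shift mm [0.6297, -0.1408, 0.078] [ 6.2548 -0.1883  0.4382]
t 9.5 tcp [ 0.6299 -0.1404  0.0843] F [ 0.14    0.4976 -2.0591] gap 0.049108824055793164 j [-0.3436  0.5218 -0.0049  1.0442  0.0001  1.2674]
```

View pics/side4.png

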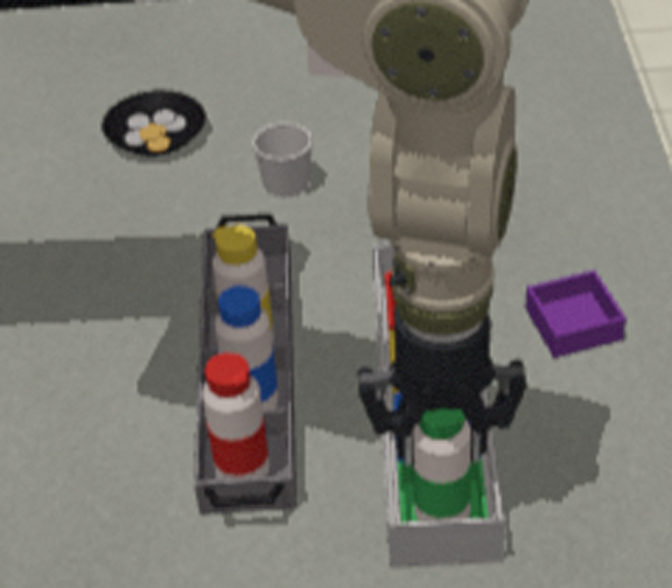

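Request:
{"name": "send_rows", "arguments": {
  "plan": [
    [0.5,0,0,0,0,0],
    [1,0,0,0,0,0],
    [1.5,0,0,0,0,0],
    [2,0,0,0,0,0],
    [2.5,0,0,0,0,0],
    [3,0,0,0,0,0],
    [3.5,0,0,0,0,0],
    [4,0,0,0,0,0],
    [4,0,0,0,0,0],
    [4,0,0,0,0,0]
  ]
}}

```text
clock: 10.75
tcp_pos: [0.6301, -0.1406, 0.0828]
orientation: [0.491, 0.51, 0.489, -0.51]
wrist_force: [-3.5, 1.4, 12.2]
finger_gap: 0.049
```

Request:
{"name": "send_rows", "arguments": {
  "plan": [
    [-2,0,0,0,0,0],
    [-2,0,0,0,0,0],
    [-2,0,0,0,0,0],
    [-2,0,0,0,0,0],
    [-2,0,0,0,0,0],
    [-2,0,0,0,0,0],
    [-2,0,0,0,0,0],
    [-2,0,0,0,0,0],
    [-2,0,0,0,0,0],
    [-2,0,0,0,0,0]
  ],
  "claw": 85
}}

```text
clock: 12.0
tcp_pos: [0.6299, -0.1404, 0.0823]
orientation: [0.49, 0.51, 0.49, -0.51]
wrist_force: [-0.3, -0.4, -0.2]
finger_gap: 0.0852
```

Request:
{"name": "send_rows", "arguments": {
  "plan": [
    [-5,0,0,0,0,0],
    [-15,0,0,0,0,0],
    [-30,0,0,0,0,0],
    [-50,0,0,0,0,0],
    [-75,0,0,0,0,0],
    [-100,0,0,0,0,0],
    [-120,0,0,0,0,0],
    [-125,0,0,0,0,0],
    [-125,0,0,0,0,0],
    [-125,0,0,0,0,0]
  ]
}}

```text
clock: 13.25
tcp_pos: [0.6294, -0.1402, 0.2063]
orientation: [-0.489, -0.51, -0.49, 0.51]
wrist_force: [0.2, 0.7, 0.0]
finger_gap: 0.0851
```

```bash
python3 - <<'E'
from h import *
for n in("top","side",):
    d=viewer.read_camera(n); cv2.imwrite(f"pics/{n}5.png",cv2.resize(d["frame"][60:270,120:360],None,fx=2.8,fy=2.8,interpolation=cv2.INTER_CUBIC))
rel([0.460,0.100,0.20],[0.4625,0.0143,.2],[.4516,-.07,.2],sign=1)
E
```

```text
turn 1 [ 0.0449 -0.0371  0.0971]
shift mm [0.46, 0.1, 0.2] [   6.6904 -178.9025 -233.1717]
shift mm [0.4625, 0.0143, 0.2] [   6.6248 -172.9609 -147.6414]
shift mm [0.4516, -0.07, 0.2] [   6.5826 -180.4648  -62.9715]
t 13.35 tcp [ 0.6294 -0.1402  0.2062] F [1.1344 0.3823 0.0331] gap 0.08512177282296689 j [-0.3436  0.4607  0.2027  1.3146  0.0001  1.2674]
```

View pics/side5.png

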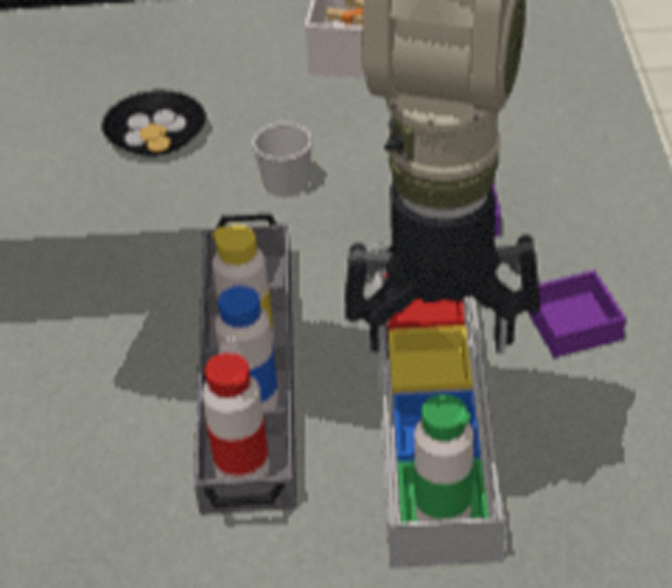

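Request:
{"name": "send_rows", "arguments": {
  "plan": [
    [0,-10,-4,0,0,0],
    [0,-32,-11,0,0,0],
    [0,-60,-21,0,0,0],
    [0,-92,-32,0,0,0],
    [0,-124,-43,0,0,0],
    [0,-150,-53,0,0,0],
    [0,-170,-60,0,0,0],
    [0,-180,-63,0,0,0],
    [0,-180,-63,0,0,0],
    [0,-180,-63,0,0,0]
  ]
}}

```text
clock: 14.6
tcp_pos: [0.4532, -0.0705, 0.2074]
orientation: [0.49, 0.51, 0.49, -0.51]
wrist_force: [0.2, 0.2, 0.6]
finger_gap: 0.0846
```

```bash
python3 - <<'E'
from h import *
for n in("top","side",):
    d=viewer.read_camera(n); cv2.imwrite(f"pics/{n}6.png",cv2.resize(d["frame"][60:270,120:360],None,fx=2.8,fy=2.8,interpolation=cv2.INTER_CUBIC))
    g=[b for b in blobs(d,"green")]; print(n,[cv2.boundingRect(b) for b in g])
rel([.4516,-.07,.078],sign=1)
E
```

```text
top [(294, 179, 20, 17), (286, 178, 28, 28)]
side [(263, 224, 30, 21), (271, 201, 17, 16)]
turn 1 [ 0.0351  0.0007 -0.0121]
shift mm [0.4516, -0.07, 0.078] [129.1702  -1.6774  -0.4429]
t 14.7 tcp [ 0.4532 -0.0705  0.2072] F [0.9779 0.1428 0.2745] gap 0.08511694219658066 j [-0.3297  0.0984 -0.2843  1.1879  0.      1.2815]
```

View pics/top6.png

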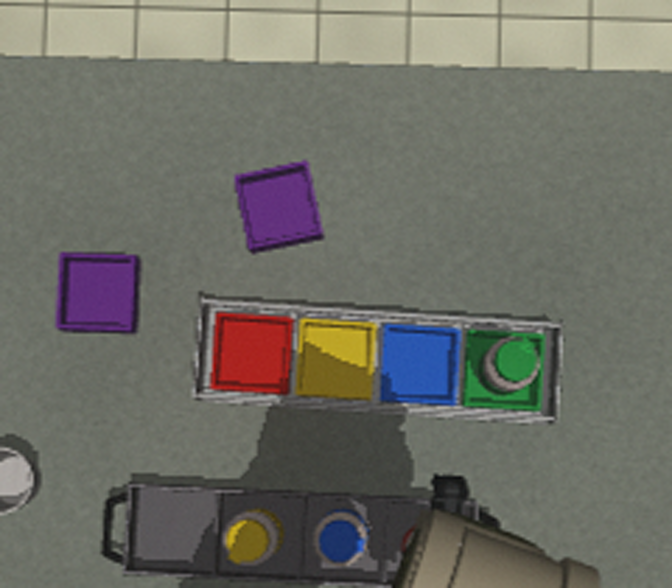

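View pics/side6.png

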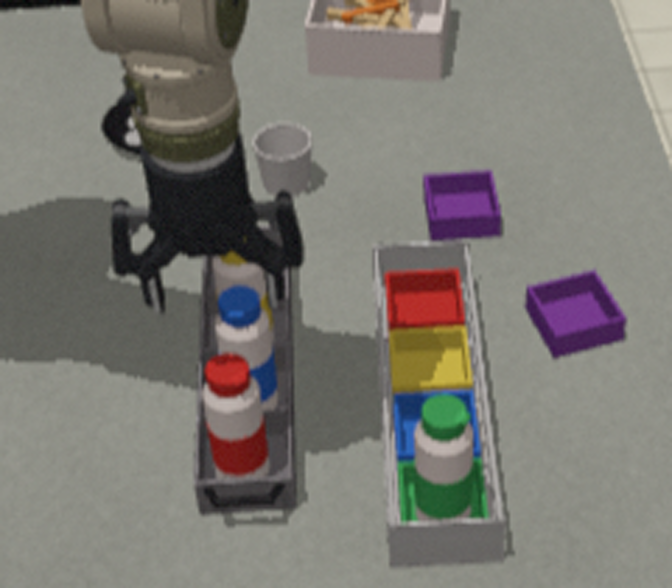

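```bash
python3 - <<'E'
from h import *
t=viewer.read_camera("top")
print(cast(t,[305,188.6],.133), cast(t,[305,188.6],.146), proj(t,[0.6297,-.1408,.146]))
E
```

```text
[[ 0.6308 -0.1445  0.133 ]] [[ 0.6297 -0.143   0.146 ]] [[304.1241 188.5948]]
```

Request:
{"name": "send_rows", "arguments": {
  "plan": [
    [15,-1,0,0,0,0],
    [33,-1,0,0,0,0],
    [51,-1,0,0,0,0],
    [70,-1,0,0,0,0],
    [89,-1,0,0,0,0],
    [106,-1,0,0,0,0],
    [119,-1,0,0,0,0],
    [127,-1,0,0,0,0],
    [129,-1,0,0,0,0],
    [129,-1,0,0,0,0]
  ]
}}

```text
clock: 16.0
tcp_pos: [0.4518, -0.0702, 0.0785]
orientation: [0.49, 0.51, 0.49, -0.51]
wrist_force: [-0.7, -0.3, -0.0]
finger_gap: 0.085
```

Request:
{"name": "send_rows", "arguments": {
  "plan": [
    [0,0,0,0,0,0],
    [0,0,0,0,0,0],
    [0,0,0,0,0,0],
    [0,0,0,0,0,0],
    [0,0,0,0,0,0],
    [0,0,0,0,0,0],
    [0,0,0,0,0,0],
    [0,0,0,0,0,0],
    [0,0,0,0,0,0],
    [0,0,0,0,0,0]
  ],
  "claw": 40
}}

```text
clock: 17.25
tcp_pos: [0.4522, -0.0703, 0.0789]
orientation: [0.49, 0.51, 0.489, -0.51]
wrist_force: [-0.2, 0.4, 5.8]
finger_gap: 0.0492
```

```bash
python3 - <<'E'
from h import *
rel([.4516,-.07,.26],[.6401,.1110,.26],[.6401,.1110,.093],sign=1)
E
```

```text
turn 1 [ 0.0493  0.0182 -0.0789]
shift mm [0.4516, -0.07, 0.26] [-181.0902   -0.3412   -0.2384]
shift mm [0.6401, 0.111, 0.26] [-180.9009  180.7477 -188.6529]
shift mm [0.6401, 0.111, 0.093] [ -13.901   180.5178 -188.7061]
t 17.25 tcp [ 0.4522 -0.0703  0.0789] F [-0.1603  0.3537  5.8046] gap 0.04918019861714204 j [-0.3301  0.1969 -0.5054  0.8671  0.0001  1.2809]
```

Request:
{"name": "send_rows", "arguments": {
  "plan": [
    [-8,0,0,0,0,0],
    [-24,0,0,0,0,0],
    [-46,0,0,0,0,0],
    [-72,0,0,0,0,0],
    [-100,0,0,0,0,0],
    [-128,0,0,0,0,0],
    [-152,0,0,0,0,0],
    [-170,0,0,0,0,0],
    [-181,0,0,0,0,0],
    [-181,0,0,0,0,0]
  ]
}}

```text
clock: 18.5
tcp_pos: [0.4518, -0.0702, 0.2597]
orientation: [0.49, 0.51, 0.49, -0.51]
wrist_force: [0.6, 0.5, -2.5]
finger_gap: 0.049
```

Request:
{"name": "send_rows", "arguments": {
  "plan": [
    [0,7,-8,0,0,0],
    [0,23,-24,0,0,0],
    [0,46,-48,0,0,0],
    [0,72,-75,0,0,0],
    [0,99,-103,0,0,0],
    [0,125,-131,0,0,0],
    [0,149,-156,0,0,0],
    [0,168,-176,0,0,0],
    [0,178,-186,0,0,0],
    [0,181,-189,0,0,0]
  ]
}}

```text
clock: 19.75
tcp_pos: [0.6401, 0.1127, 0.2574]
orientation: [-0.49, -0.509, -0.491, 0.51]
wrist_force: [-0.5, -0.8, -1.7]
finger_gap: 0.0491
```

```bash
python3 - <<'E'
from h import *
for n in("side",):
    d=viewer.read_camera(n); cv2.imwrite(f"pics/{n}7.png",cv2.resize(d["frame"][40:270,120:360],None,fx=2.5,fy=2.5,interpolation=cv2.INTER_CUBIC))
rel([.6401,.1110,.093],sign=1)
E
```

```text
turn 1 [ 0.1038 -0.0059  0.1148]
shift mm [0.6401, 0.111, 0.093] [164.6997   0.3071   1.5196]
t 19.8 tcp [0.6402 0.1125 0.2577] F [ 0.3967  0.058  -2.216 ] gap 0.04913599178152996 j [0.0504 0.4653 0.3348 1.4423 0.0003 1.6604]
```

View pics/side7.png

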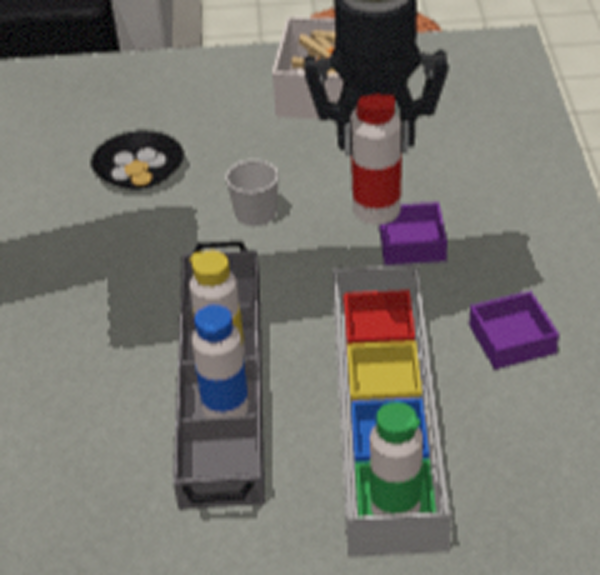

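Request:
{"name": "send_rows", "arguments": {
  "plan": [
    [8,0,0.5,0,0,0],
    [24,0,0.5,0,0,0],
    [46,0,0.5,0,0,0],
    [70,0,0.5,0,0,0],
    [95,0,0.5,0,0,0],
    [118,0,0.5,0,0,0],
    [138,0,0.5,0,0,0],
    [154,0,0.5,0,0,0],
    [163,0,0.5,0,0,0],
    [165,0,0.5,0,0,0]
  ]
}}

```text
clock: 21.05
tcp_pos: [0.6397, 0.1108, 0.0939]
orientation: [-0.49, -0.51, -0.49, 0.51]
wrist_force: [-0.5, -0.4, -1.4]
finger_gap: 0.0492
```

Request:
{"name": "send_rows", "arguments": {
  "plan": [
    [2,0,0,0,0,0],
    [4,0,0,0,0,0],
    [5.5,0,0,0,0,0],
    [7,0,0,0,0,0],
    [8,0,0,0,0,0],
    [9,0,0,0,0,0],
    [10,0,0,0,0,0],
    [11,0,0,0,0,0],
    [12,0,0,0,0,0],
    [12,0,0,0,0,0]
  ]
}}

```text
clock: 22.3
tcp_pos: [0.6401, 0.111, 0.083]
orientation: [0.49, 0.51, 0.49, -0.51]
wrist_force: [-1.7, 0.1, 3.3]
finger_gap: 0.0489
```

```bash
python3 - <<'E'
from h import *
rel([.6401,.1110,.078],sign=1)
E
```

```text
turn 1 [ 0.0467 -0.0106 -0.0321]
shift mm [0.6401, 0.111, 0.078] [ 4.9646  0.0081 -0.0337]
t 22.3 tcp [0.6401 0.111  0.083 ] F [-1.6669  0.1202  3.2604] gap 0.04889205808113872 j [0.0481 0.53   0.0056 1.0458 0.0001 1.6591]
```

Contact, as with the green one. Release, rise, and go over blue.

Request:
{"name": "send_rows", "arguments": {
  "plan": [
    [0,0,0,0,0,0],
    [0,0,0,0,0,0],
    [0,0,0,0,0,0],
    [0,0,0,0,0,0],
    [0,0,0,0,0,0],
    [0,0,0,0,0,0],
    [0,0,0,0,0,0],
    [0,0,0,0,0,0],
    [0,0,0,0,0,0],
    [0,0,0,0,0,0]
  ],
  "claw": 85
}}

```text
clock: 23.55
tcp_pos: [0.64, 0.1109, 0.0823]
orientation: [0.49, 0.51, 0.49, -0.51]
wrist_force: [-0.1, -1.1, -0.3]
finger_gap: 0.0851
```

Request:
{"name": "send_rows", "arguments": {
  "plan": [
    [-5,0,0,0,0,0],
    [-15,0,0,0,0,0],
    [-30,0,0,0,0,0],
    [-50,0,0,0,0,0],
    [-75,0,0,0,0,0],
    [-100,0,0,0,0,0],
    [-120,0,0,0,0,0],
    [-125,0,0,0,0,0],
    [-125,0,0,0,0,0],
    [-125,0,0,0,0,0]
  ]
}}

```text
clock: 24.8
tcp_pos: [0.6395, 0.1109, 0.2064]
orientation: [-0.489, -0.51, -0.49, 0.51]
wrist_force: [-0.7, 0.1, 0.0]
finger_gap: 0.0851
```

```bash
python3 - <<'E'
from h import *
for n in("side",):
    d=viewer.read_camera(n); cv2.imwrite(f"pics/{n}8.png",cv2.resize(d["frame"][40:270,120:360],None,fx=2.5,fy=2.5,interpolation=cv2.INTER_CUBIC))
rel([0.4625,0.0143,.207],sign=1)
E
```

```text
turn 1 [0.0461 0.0055 0.1033]
shift mm [0.4625, 0.0143, 0.207] [  -0.4583 -172.9105  103.633 ]
t 24.85 tcp [0.6394 0.1109 0.2062] F [ 0.4715  0.5249 -0.2354] gap 0.0850588458521536 j [0.0481 0.4692 0.216  1.3194 0.0001 1.6591]
```

View pics/side8.png

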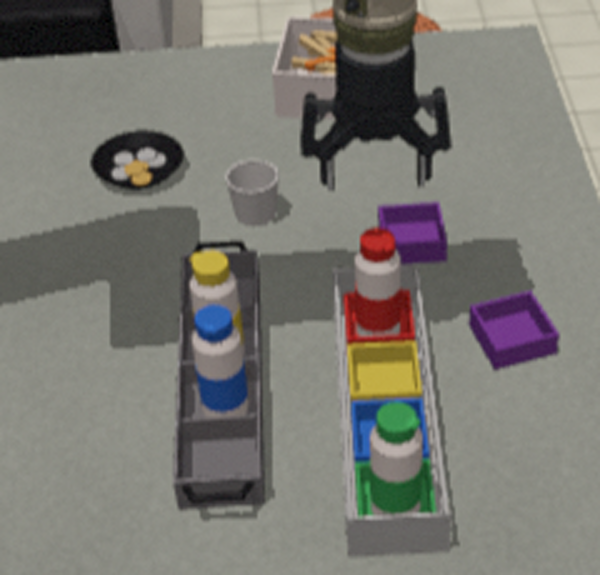

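Request:
{"name": "send_rows", "arguments": {
  "plan": [
    [0,-10,6,0,0,0],
    [0,-32,19,0,0,0],
    [0,-60,36,0,0,0],
    [0,-91,55,0,0,0],
    [0,-121,73,0,0,0],
    [0,-147,88,0,0,0],
    [0,-165,99,0,0,0],
    [0,-173,104,0,0,0],
    [0,-173,104,0,0,0],
    [0,-173,104,0,0,0]
  ]
}}

```text
clock: 26.1
tcp_pos: [0.4636, 0.0141, 0.2073]
orientation: [0.49, 0.51, 0.49, -0.51]
wrist_force: [0.5, -0.7, -0.4]
finger_gap: 0.0852
```

```bash
python3 - <<'E'
from h import *
rel([0.4625,0.0143,.078],sign=1)
t=viewer.read_camera("top"); cv2.imwrite("pics/top9.png",cv2.resize(t["frame"][60:270,120:360],None,fx=2.8,fy=2.8,interpolation=cv2.INTER_CUBIC))
print(proj(t,[.6401,.111,.146]))
E
```

```text
turn 1 [ 0.0548 -0.0102 -0.0322]
shift mm [0.4625, 0.0143, 0.078] [129.2791  -1.149   -0.1452]
t 26.1 tcp [0.4636 0.0141 0.2073] F [ 0.533  -0.7182 -0.4168] gap 0.08517357739056611 j [-0.1431  0.1078 -0.2733  1.1891  0.0002  1.4677]
[[205.3347 182.0119]]
```

View pics/top9.png

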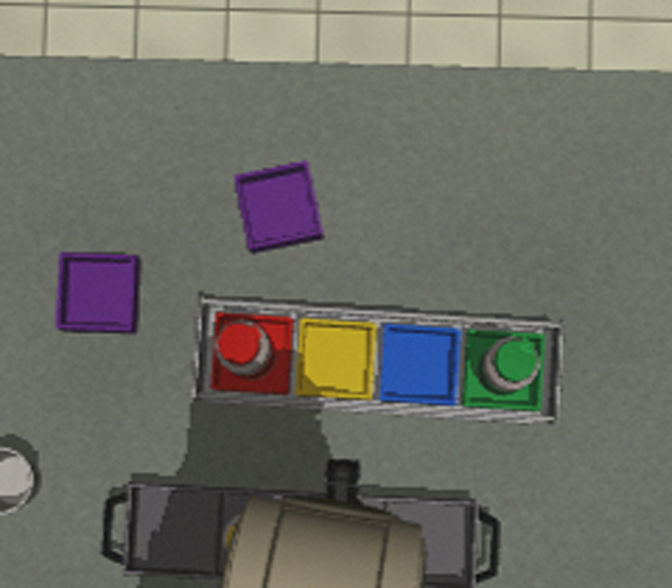

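Request:
{"name": "send_rows", "arguments": {
  "plan": [
    [15,-0.5,0,0,0,0],
    [33,-0.5,0,0,0,0],
    [51,-0.5,0,0,0,0],
    [70,-0.5,0,0,0,0],
    [89,-0.5,0,0,0,0],
    [106,-0.5,0,0,0,0],
    [119,-0.5,0,0,0,0],
    [127,-0.5,0,0,0,0],
    [129,-0.5,0,0,0,0],
    [129,-0.5,0,0,0,0]
  ]
}}

```text
clock: 27.4
tcp_pos: [0.4628, 0.014, 0.0785]
orientation: [0.49, 0.51, 0.49, -0.51]
wrist_force: [0.2, -0.8, 0.4]
finger_gap: 0.0848
```

Request:
{"name": "send_rows", "arguments": {
  "plan": [
    [0,0,0,0,0,0],
    [0,0,0,0,0,0],
    [0,0,0,0,0,0],
    [0,0,0,0,0,0],
    [0,0,0,0,0,0],
    [0,0,0,0,0,0],
    [0,0,0,0,0,0],
    [0,0,0,0,0,0],
    [0,0,0,0,0,0],
    [0,0,0,0,0,0]
  ],
  "claw": 40
}}

```text
clock: 28.65
tcp_pos: [0.4631, 0.0139, 0.0789]
orientation: [0.49, 0.51, 0.489, -0.51]
wrist_force: [-0.0, 0.5, 5.9]
finger_gap: 0.0495
```

```bash
python3 - <<'E'
from h import *
rel([.4625,.0143,.26],[.6332,-.0568,.26],[.6332,-.0568,.093],sign=1)
E
```

```text
turn 1 [ 0.0449  0.0031 -0.0826]
shift mm [0.4625, 0.0143, 0.26] [-181.0885   -0.3582   -0.3687]
shift mm [0.6332, -0.0568, 0.26] [-180.8351  173.0607   63.8148]
shift mm [0.6332, -0.0568, 0.093] [-13.8353 172.82    63.8057]
t 28.65 tcp [0.4631 0.0139 0.0789] F [-0.0419  0.4505  5.9031] gap 0.04953224685029833 j [-0.1436  0.2069 -0.4923  0.8701  0.0001  1.4674]
```

Request:
{"name": "send_rows", "arguments": {
  "plan": [
    [-8,0,0,0,0,0],
    [-24,0,0,0,0,0],
    [-46,0,0,0,0,0],
    [-72,0,0,0,0,0],
    [-100,0,0,0,0,0],
    [-128,0,0,0,0,0],
    [-152,0,0,0,0,0],
    [-170,0,0,0,0,0],
    [-181,0,0,0,0,0],
    [-181,0,0,0,0,0]
  ]
}}

```text
clock: 29.9
tcp_pos: [0.4626, 0.0139, 0.2596]
orientation: [0.49, 0.51, 0.49, -0.51]
wrist_force: [0.9, 0.4, -1.5]
finger_gap: 0.0492
```

Request:
{"name": "send_rows", "arguments": {
  "plan": [
    [0,7,3,0,0,0],
    [0,22,8,0,0,0],
    [0,44,16,0,0,0],
    [0,69,25,0,0,0],
    [0,96,35,0,0,0],
    [0,122,45,0,0,0],
    [0,145,54,0,0,0],
    [0,162,60,0,0,0],
    [0,171,63,0,0,0],
    [0,173,64,0,0,0]
  ]
}}

```text
clock: 31.15
tcp_pos: [0.6332, -0.0573, 0.2582]
orientation: [-0.489, -0.51, -0.49, 0.51]
wrist_force: [0.5, 0.6, -1.5]
finger_gap: 0.0492
```

```bash
python3 - <<'E'
from h import *
for n in("side",):
    d=viewer.read_camera(n); cv2.imwrite(f"pics/{n}10.png",cv2.resize(d["frame"][40:270,120:360],None,fx=2.5,fy=2.5,interpolation=cv2.INTER_CUBIC))
rel([.6332,-.0568,.093],sign=1)
E
```

```text
turn 1 [ 0.0327 -0.0128  0.052 ]
shift mm [0.6332, -0.0568, 0.093] [165.5803   0.3301  -0.3544]
t 31.2 tcp [ 0.633  -0.0572  0.2586] F [-0.1966 -0.4159 -0.9149] gap 0.04854540138950502 j [-0.2163  0.4333  0.2875  1.4259  0.0001  1.3949]
```

View pics/side10.png

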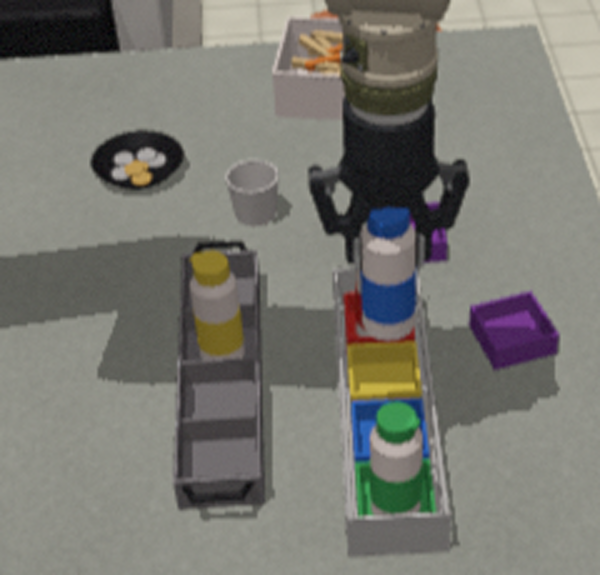

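Blue hangs upright over its cup's line; red is hidden behind it. Lowering.

Request:
{"name": "send_rows", "arguments": {
  "plan": [
    [8,0,0,0,0,0],
    [24,0,0,0,0,0],
    [46,0,0,0,0,0],
    [70,0,0,0,0,0],
    [95,0,0,0,0,0],
    [118,0,0,0,0,0],
    [138,0,0,0,0,0],
    [154,0,0,0,0,0],
    [163,0,0,0,0,0],
    [165,0,0,0,0,0]
  ]
}}

```text
clock: 32.45
tcp_pos: [0.6324, -0.0568, 0.0939]
orientation: [-0.49, -0.51, -0.49, 0.51]
wrist_force: [0.2, 0.1, -0.6]
finger_gap: 0.049
```

Request:
{"name": "send_rows", "arguments": {
  "plan": [
    [2,0,0,0,0,0],
    [4,0,0,0,0,0],
    [5.5,0,0,0,0,0],
    [7,0,0,0,0,0],
    [8,0,0,0,0,0],
    [9,0,0,0,0,0],
    [10,0,0,0,0,0],
    [11,0,0,0,0,0],
    [12,0,0,0,0,0],
    [12,0,0,0,0,0]
  ]
}}

```text
clock: 33.7
tcp_pos: [0.6328, -0.0569, 0.083]
orientation: [0.49, 0.51, 0.49, -0.51]
wrist_force: [-2.1, 0.3, 3.7]
finger_gap: 0.0493
```

```bash
python3 - <<'E'
from h import *
rel([.6332,-.0568,.093],sign=1)
E
```

```text
turn 1 [ 0.0461  0.0055 -0.0309]
shift mm [0.6332, -0.0568, 0.093] [-10.0337   0.3659  -0.1571]
t 33.7 tcp [ 0.6328 -0.0569  0.083 ] F [-2.0856  0.3267  3.6704] gap 0.0492895129199222 j [-0.216   0.5043 -0.0373  1.0286 -0.      1.395 ]
```

Request:
{"name": "send_rows", "arguments": {
  "plan": [
    [0,0,0,0,0,0],
    [0,0,0,0,0,0],
    [0,0,0,0,0,0],
    [0,0,0,0,0,0],
    [0,0,0,0,0,0],
    [0,0,0,0,0,0],
    [0,0,0,0,0,0],
    [0,0,0,0,0,0],
    [0,0,0,0,0,0],
    [0,0,0,0,0,0]
  ],
  "claw": 85
}}

```text
clock: 34.95
tcp_pos: [0.6328, -0.0569, 0.0823]
orientation: [0.49, 0.51, 0.49, -0.51]
wrist_force: [0.8, 1.1, 0.8]
finger_gap: 0.0848
```

Request:
{"name": "send_rows", "arguments": {
  "plan": [
    [-5,0,0,0,0,0],
    [-15,0,0,0,0,0],
    [-30,0,0,0,0,0],
    [-50,0,0,0,0,0],
    [-75,0,0,0,0,0],
    [-100,0,0,0,0,0],
    [-120,0,0,0,0,0],
    [-125,0,0,0,0,0],
    [-125,0,0,0,0,0],
    [-125,0,0,0,0,0]
  ]
}}

```text
clock: 36.2
tcp_pos: [0.6322, -0.0568, 0.2064]
orientation: [-0.489, -0.51, -0.49, 0.51]
wrist_force: [-0.3, -0.5, -1.0]
finger_gap: 0.0851
```

```bash
python3 - <<'E'
from h import *
d=viewer.read_camera("top"); b=[cv2.boundingRect(b) for b in blobs(d,"yellow")]; print(b)
rel([0.460,0.1,.207],sign=1)
E
```

```text
[(201, 246, 15, 15), (226, 174, 22, 28)]
turn 1 [ 0.0415 -0.0233  0.1036]
shift mm [0.46, 0.1, 0.207] [  -0.4034 -178.3484 -149.7605]
t 36.25 tcp [ 0.6322 -0.0568  0.2062] F [ 0.2018  0.4352 -0.8401] gap 0.08534899853571892 j [-0.216   0.4402  0.1709  1.3033  0.0001  1.395 ]
```

Yellow's cap is still where it was measured at the start.

Request:
{"name": "send_rows", "arguments": {
  "plan": [
    [0,-10,-8,0,0,0],
    [0,-32,-27,0,0,0],
    [0,-60,-50,0,0,0],
    [0,-92,-77,0,0,0],
    [0,-124,-104,0,0,0],
    [0,-150,-126,0,0,0],
    [0,-170,-143,0,0,0],
    [0,-178,-150,0,0,0],
    [0,-178,-150,0,0,0],
    [0,-178,-150,0,0,0]
  ]
}}

```text
clock: 37.5
tcp_pos: [0.4618, 0.0997, 0.2073]
orientation: [0.49, 0.51, 0.489, -0.51]
wrist_force: [-0.2, 0.0, -0.0]
finger_gap: 0.0849
```

```bash
python3 - <<'E'
from h import *
rel([0.46,0.1,.078],sign=1)
for n in("side","top"):
    d=viewer.read_camera(n); cv2.imwrite(f"pics/{n}11.png",cv2.resize(d["frame"][40:270,120:360],None,fx=2.5,fy=2.5,interpolation=cv2.INTER_CUBIC))
E
```

```text
turn 1 [ 0.0113  0.0077 -0.0383]
shift mm [0.46, 0.1, 0.078] [129.2785  -1.8998  -0.2678]
t 37.5 tcp [0.4618 0.0997 0.2073] F [-0.2021  0.0079 -0.0275] gap 0.08488512932763925 j [ 0.0425  0.1243 -0.2543  1.1915 -0.0002  1.6541]
```

View pics/side11.png

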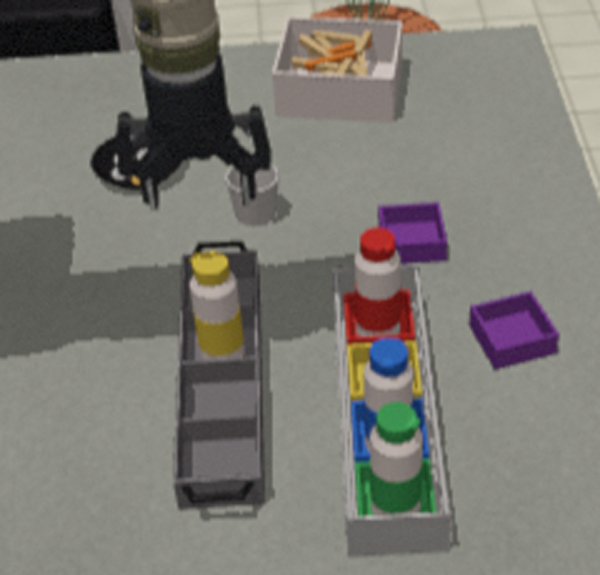

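View pics/top11.png

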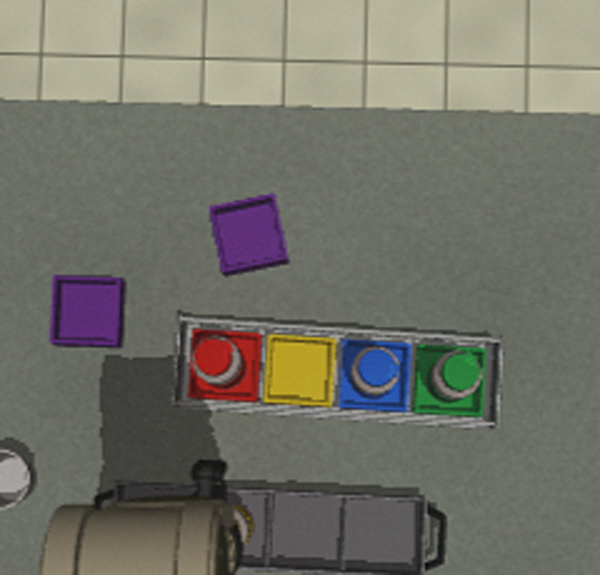

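Red, blue and green stand upright, each in its own cup (caps at about (212,359), (378,367) and (462,370) in the enlarged top crop). Now yellow.

Request:
{"name": "send_rows", "arguments": {
  "plan": [
    [15,-1,0,0,0,0],
    [33,-1,0,0,0,0],
    [51,-1,0,0,0,0],
    [70,-1,0,0,0,0],
    [89,-1,0,0,0,0],
    [106,-1,0,0,0,0],
    [119,-1,0,0,0,0],
    [127,-1,0,0,0,0],
    [129,-1,0,0,0,0],
    [129,-1,0,0,0,0]
  ]
}}

```text
clock: 38.85
tcp_pos: [0.4602, 0.1002, 0.0785]
orientation: [0.49, 0.51, 0.49, -0.51]
wrist_force: [-0.2, -0.2, -0.2]
finger_gap: 0.0851
```

Request:
{"name": "send_rows", "arguments": {
  "plan": [
    [0,0,0,0,0,0],
    [0,0,0,0,0,0],
    [0,0,0,0,0,0],
    [0,0,0,0,0,0],
    [0,0,0,0,0,0],
    [0,0,0,0,0,0],
    [0,0,0,0,0,0],
    [0,0,0,0,0,0],
    [0,0,0,0,0,0],
    [0,0,0,0,0,0]
  ],
  "claw": 40
}}

```text
clock: 40.1
tcp_pos: [0.4607, 0.1002, 0.079]
orientation: [0.49, 0.51, 0.489, -0.509]
wrist_force: [1.4, 0.2, 5.5]
finger_gap: 0.0489
```

```bash
python3 - <<'E'
from h import *
rel([.46,.1,.26],[.6366,.0271,.26],[.6366,.0271,.093],sign=1)
E
```

```text
turn 1 [ 0.0453 -0.0139 -0.1002]
shift mm [0.46, 0.1, 0.26] [-181.0188   -0.3989    0.1866]
shift mm [0.6366, 0.0271, 0.26] [-180.721   178.987    65.9329]
shift mm [0.6366, 0.0271, 0.093] [-13.7212 178.6949  65.9733]
t 40.1 tcp [0.4607 0.1002 0.079 ] F [1.4168 0.2264 5.544 ] gap 0.048869642731093656 j [ 0.0436  0.221  -0.4736  0.8744  0.0001  1.6546]
```

Request:
{"name": "send_rows", "arguments": {
  "plan": [
    [-8,0,0,0,0,0],
    [-24,0,0,0,0,0],
    [-46,0,0,0,0,0],
    [-72,0,0,0,0,0],
    [-100,0,0,0,0,0],
    [-128,0,0,0,0,0],
    [-152,0,0,0,0,0],
    [-170,0,0,0,0,0],
    [-181,0,0,0,0,0],
    [-181,0,0,0,0,0]
  ]
}}

```text
clock: 41.35
tcp_pos: [0.46, 0.1001, 0.2595]
orientation: [0.49, 0.51, 0.49, -0.51]
wrist_force: [0.1, 0.8, -2.2]
finger_gap: 0.0493
```

Request:
{"name": "send_rows", "arguments": {
  "plan": [
    [0,7,3,0,0,0],
    [0,22,8,0,0,0],
    [0,45,17,0,0,0],
    [0,71,26,0,0,0],
    [0,99,36,0,0,0],
    [0,126,46,0,0,0],
    [0,150,55,0,0,0],
    [0,168,62,0,0,0],
    [0,177,65,0,0,0],
    [0,179,66,0,0,0]
  ]
}}

```text
clock: 42.6
tcp_pos: [0.6365, 0.0266, 0.2582]
orientation: [-0.489, -0.51, -0.49, 0.51]
wrist_force: [-0.5, -1.5, -2.7]
finger_gap: 0.049
```

```bash
python3 - <<'E'
from h import *
for n in("side",):
    d=viewer.read_camera(n); cv2.imwrite(f"pics/{n}12.png",cv2.resize(d["frame"][40:270,120:360],None,fx=2.5,fy=2.5,interpolation=cv2.INTER_CUBIC))
rel([.6366,.0271,.093],sign=1)
E
```

```text
turn 1 [ 0.032  -0.0064  0.0583]
shift mm [0.6366, 0.0271, 0.093] [165.5804   0.4348  -0.357 ]
t 42.65 tcp [0.6363 0.0267 0.2586] F [ 0.1188 -0.0548 -2.1305] gap 0.049236054613907794 j [-0.084   0.4362  0.2918  1.4275  0.0001  1.5272]
```

View pics/side12.png

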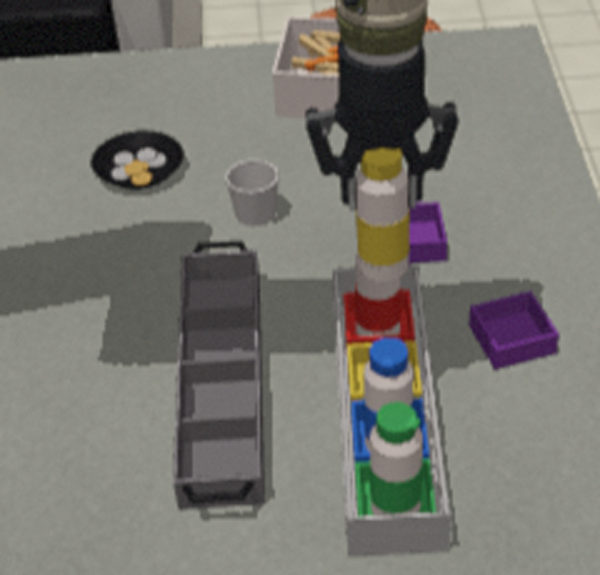

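Request:
{"name": "send_rows", "arguments": {
  "plan": [
    [8,0,0,0,0,0],
    [24,0,0,0,0,0],
    [46,0,0,0,0,0],
    [70,0,0,0,0,0],
    [95,0,0,0,0,0],
    [118,0,0,0,0,0],
    [138,0,0,0,0,0],
    [154,0,0,0,0,0],
    [163,0,0,0,0,0],
    [165,0,0,0,0,0]
  ]
}}

```text
clock: 43.9
tcp_pos: [0.6359, 0.0271, 0.094]
orientation: [-0.49, -0.51, -0.49, 0.51]
wrist_force: [-0.1, -0.0, -2.5]
finger_gap: 0.0492
```

Request:
{"name": "send_rows", "arguments": {
  "plan": [
    [2,0,0,0,0,0],
    [4,0,0,0,0,0],
    [5.5,0,0,0,0,0],
    [7,0,0,0,0,0],
    [8,0,0,0,0,0],
    [9,0,0,0,0,0],
    [10,0,0,0,0,0],
    [11,0,0,0,0,0],
    [12,0,0,0,0,0],
    [12,0,0,0,0,0]
  ]
}}

```text
clock: 45.15
tcp_pos: [0.6363, 0.027, 0.083]
orientation: [0.49, 0.51, 0.49, -0.51]
wrist_force: [-0.8, 0.2, 4.2]
finger_gap: 0.0488
```

```bash
python3 - <<'E'
from h import *
rel([.6366,.0271,.093],sign=1)
E
```

```text
turn 1 [ 0.0438 -0.001  -0.041 ]
shift mm [0.6366, 0.0271, 0.093] [-9.9767  0.3212 -0.1153]
t 45.15 tcp [0.6363 0.027  0.083 ] F [-0.7745  0.1695  4.1991] gap 0.048762193544388155 j [-0.0836  0.5068 -0.0331  1.0302  0.      1.5274]
```

Request:
{"name": "send_rows", "arguments": {
  "plan": [
    [0,0,0,0,0,0],
    [0,0,0,0,0,0],
    [0,0,0,0,0,0],
    [0,0,0,0,0,0],
    [0,0,0,0,0,0],
    [0,0,0,0,0,0],
    [0,0,0,0,0,0],
    [0,0,0,0,0,0],
    [0,0,0,0,0,0],
    [0,0,0,0,0,0]
  ],
  "claw": 85
}}

```text
clock: 46.4
tcp_pos: [0.6361, 0.027, 0.0823]
orientation: [0.49, 0.51, 0.49, -0.51]
wrist_force: [0.3, 0.3, 0.7]
finger_gap: 0.0848
```

Request:
{"name": "send_rows", "arguments": {
  "plan": [
    [-5,0,0,0,0,0],
    [-15,0,0,0,0,0],
    [-30,0,0,0,0,0],
    [-50,0,0,0,0,0],
    [-75,0,0,0,0,0],
    [-100,0,0,0,0,0],
    [-125,0,0,0,0,0],
    [-140,0,0,0,0,0],
    [-145,0,0,0,0,0],
    [-145,0,0,0,0,0]
  ]
}}

```text
clock: 47.65
tcp_pos: [0.6361, 0.027, 0.2272]
orientation: [0.49, 0.51, 0.49, -0.51]
wrist_force: [-0.2, 0.0, -0.1]
finger_gap: 0.085
```

Request:
{"name": "send_rows", "arguments": {
  "plan": [
    [0,-10,0,0,0,0],
    [0,-30,0,0,0,0],
    [0,-60,0,0,0,0],
    [0,-90,0,0,0,0],
    [0,-120,0,0,0,0],
    [0,-150,0,0,0,0],
    [0,-170,0,0,0,0],
    [0,-180,0,0,0,0],
    [0,-180,0,0,0,0],
    [0,-180,0,0,0,0]
  ]
}}

```text
clock: 48.9
tcp_pos: [0.4569, 0.0342, 0.2272]
orientation: [0.49, 0.51, 0.49, -0.51]
wrist_force: [1.5, -0.2, 0.3]
finger_gap: 0.0853
```

```bash
python3 - <<'E'
from h import *
for n in("side","top"):
    d=viewer.read_camera(n); cv2.imwrite(f"pics/{n}13.png",cv2.resize(d["frame"],None,fx=1.5,fy=1.5))
    f=d["frame"][140:260,180:330]; cv2.imwrite(f"pics/{n}13z.png",cv2.resize(f,None,fx=4.5,fy=4.5,interpolation=cv2.INTER_CUBIC))
    for k,p in dict(red=(.6401,.111),yellow=(.6366,.0271),blue=(.6332,-.0568),green=(.6297,-.1408)).items():
        q=proj(d,[[*p,.146],[*p,.008]]); print(n,k,q.ravel(),"zoom",((q[0]-[180,140])*4.5))
rel(sign=1)
E
```

```text
side red [270.5163 136.1341 270.7241 173.1085] zoom [407.3233 -17.3967]
side yellow [272.6106 157.6643 272.6716 194.5808] zoom [416.7477  79.4891]
side blue [274.9433 181.2211 274.8262 217.9174] zoom [427.2448 185.495 ]
side green [277.4688 207.1443 277.1417 243.4108] zoom [438.6094 302.1496]
top red [205.3347 182.0119 210.1471 186.5147] zoom [114.0063 189.0537]
top yellow [238.2327 184.2177 239.6316 188.4927] zoom [262.0471 198.9797]
top blue [271.15   186.3856 269.1318 190.4365] zoom [410.1752 208.7352]
top green [304.1241 188.5948 298.6811 192.4174] zoom [558.5586 218.6768]
turn 1 [ 0.0373 -0.0038 -0.0038]
t 49.0 tcp [0.4569 0.0341 0.2271] F [ 0.1709  0.4195 -0.1432] gap 0.08479088781150204 j [-0.101   0.0889 -0.2454  1.2364  0.0001  1.5101]
```

View pics/side13.png

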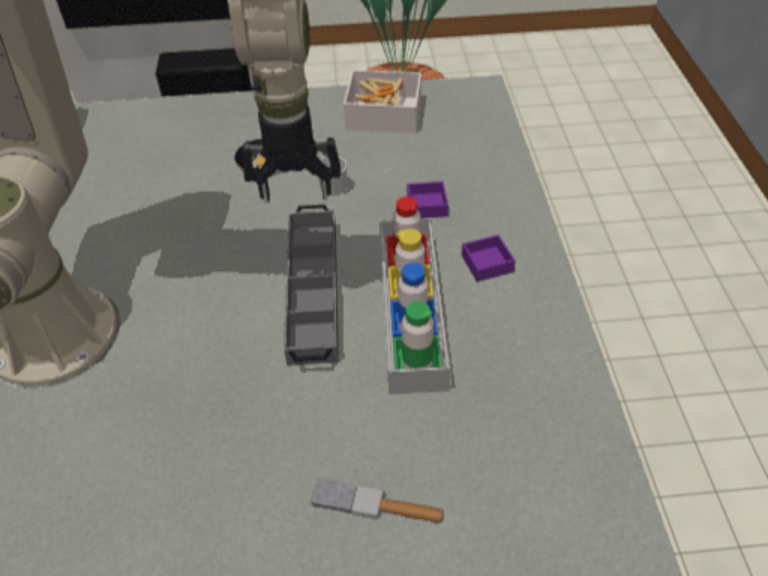

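View pics/top13z.png

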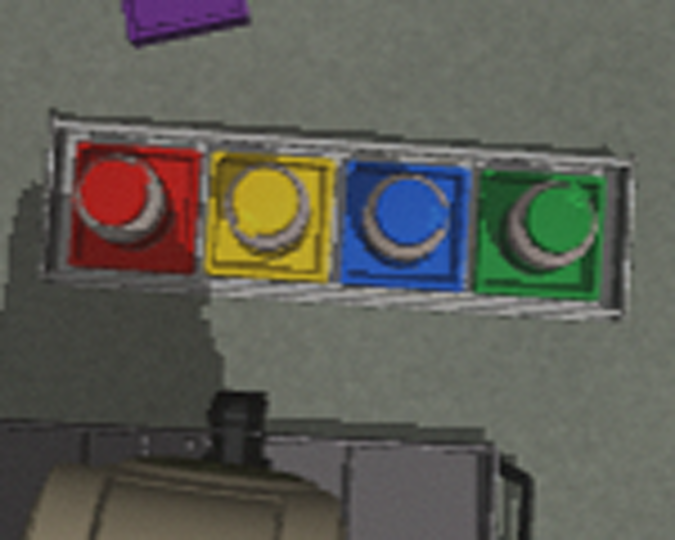

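View pics/side13z.png

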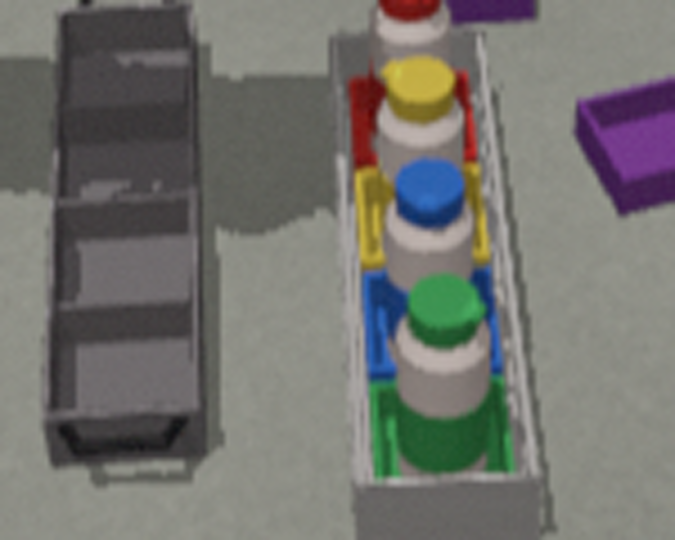

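```bash
python3 - <<'E'
from workcell import job
print(job.hand_in())
E
```

```text
the job is handed in; nothing more can be done
None
```

I moved all four bottles, in the order green, red, blue, yellow, from the carrier into the cups of their own colours. Each was lowered until the wrist force showed contact with the cup floor, then released. I handed the job in at 49.0 s of the 118 s allowed; the hand-in gave no verdict.

**Last pictures:** All four bottles stand upright, and each cap's centre is within about 3 mm of where it should be over its cup centre (the limit is 14 mm).

**Seating height:** I judged this from the contact, not from the pictures. All four touched down with the TCP at about 83 mm, which puts the cup floors about 8 mm above the counter. The green bottle was pressed down with about 12 N before release, the other three with about 3 to 4 N.

**Robot:** It ended open and clear of everything, with the fingertips above 0.22 m and near-zero wrist force.

**Bystanders:** The brush looks unmoved, and the path never came near it. The arm partly hid the dosing cup in the last view, but the views before that show it where it was at the start. I did not measure either one.

**Disagreement:** Triangulating the caps gave a mid-cap height of about 0.137 m, against 0.128 m expected. I put this down to shaded cap sides missing from the side-view mask, and used the top view with the known cap height for grasping. The grasps and placings fitted that choice.

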